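# Stand the fallen picture frame on its kickstand

## Robot

A 6-joint arm with a two-finger parallel gripper is mounted at the origin on the work surface. World frame = base frame: x ahead of the robot, y to its left, z up, the work surface at z = 0. Lengths are in m, angles in rad, forces in N, time in s.
With the tool pointing down it reaches from about 0.4 to 0.825 m from the base axis. Payload 7 kg.
Tool frame: the origin (TCP) lies at the very end of the fingers, on their centre line; the grasp point (between the pads) lies 19 mm behind it; z points along the fingers, y is the direction in which the jaws open and shut (so a half turn about z gives the same grasp; the last joint's range is limited). The gripper opens to 88 mm and grips with 3 to 60 N. Pads are 19 mm wide; open, the fingers measure 130 mm over their backs; the gripper's body (78 mm by 193 mm) begins 47 mm behind the grasp point.
Start: joints at [1.423, 0.359, 0.012, 0, -1.224, -0.288], TCP at [0.285, 0.612, 0.227] pointing down, gripper open.
Joint ranges: [-3.07, 3.07], [-1.43, 2.12], [-1.02, 1.25], [-3.03, 1.67], [-3.05, -0], [-3.03, 3.03]. Speed limits (rad/s): [2.39, 2.39, 3.01, 3.14, 3.14, 3.14].

## Interface

Orientations are given as [roll, pitch, yaw] about the fixed x, y, z axes, in that order (R = Rz(yaw) Ry(pitch) Rx(roll)).
In Python, from station import arm gives the robot as it stands.
- The arm moves only by the shell command python3 -m inch 'ROWS' [FORCE]. ROWS is text: rows parted by semicolons, each of 7 numbers parted by spaces: the closure, from 0 (fully open) to 1 (shut), then the shift along the tool's x, y, z each as a share of 300 mm, from -1 to 1, then the turn, a rotation vector about the tool's x, y, z each as a share of 60 degrees, from -1 to 1. In form: grip tx ty tz rx ry rz; .... A call has 1 to 12 rows; each row is the pose to reach, as a shift and turn from the pose commanded when the call began, along the tool's axes at that moment; what a row does not reach only later rows make up. A row lasts 1/10 s, in which the tool goes at most 50 mm and 8.59 degrees, less where a joint would pass 70% of its speed; a pose out of reach is approached as far as the arm can. A call with a number of a shift or a turn outside -1 to 1 is refused whole. A call with a gripper value outside its range is refused whole. The fingers move at their own pace and stop on an object; FORCE is the grip in N (left out, the last holds). Time passes only in rows, so rows that repeat a pose let the fingers close. It gives the time, the measured TCP pose, the force and the opening at its end, in the units of the state.
- arm.get_state(): the state, without advancing time (a new reading comes with each control period).
- arm.grab_frame(name): name is "scene" or "top" or "wrist"; returns a dict with "img" (480x640x3 uint8, red, green, blue), "range_z" (480x640 float32, m along the optical axis (not along the pixel's ray), 0 where there is no reading), "fx", "fy", "cx", "cy" (pixels), "dist" ([k1, k2, p1, p2, k3] as OpenCV has them; the pictures are not rectified), "extrinsics" (4x4, takes a point from world to camera coordinates); the wrist camera has in their place "tool_from_camera" (4x4, takes a point from camera to tool coordinates, whose origin is the TCP and whose axes are the flange's). Camera axes: x right, y up, looking along -z (the intrinsics and any distortion apply to the point x, -y, -z); pixel columns grow to the right and rows downward; lengths in m; the calibration is good to about 2 mm. A picture is of the moment at which its call begins: read the wrist's pose just before it.
- arm.job_done(): hands the job in, once; it reports no verdict.
The state is a dict: "t": time; "q": joint angles; "qd": joint speeds; "joint_efforts": joint torques, N m; "eef_pos": TCP position; "ee_rot": TCP orientation; "force": force on the tool from outside, world axes, zero at the start; "moment": the same for the moment, N m; "width": finger opening in m.
Only numpy, scipy, OpenCV 4.12 (cv2) and the standard library are available. Lean on these libraries where they do the work, as an engineer would, in place of code of your own. Each camera call takes 0.05 s, during which the arm holds its last target.

## Task

The little picture frame on the desk has fallen face down over the memo block: swing the kickstand leg on its back fully out, then stand the frame up on its bottom edge and that leg in the middle of the cork pad. The picture must face the chair, which is to the robot's left, with the frame square to the pad's edges. Leave everything else on the desk where it is.

Things in the scene. Friction and masses are not known exactly. Their poses are not given: they have to be found in the camera images.
- frame: Wooden picture frame, 64 mm wide, 122 mm tall, 14 mm thick, about 0.4 kg, bottom-heavy. Axes: z from bottom edge to top edge, x out of the picture, y across. Origin: bottom edge, mid-width, under a steel foot rod (8 mm thick, along y, axis at z 4 mm). Extents: x -12 (back) to +2, y -32 to 32, z 0 to 122 mm. At first it leans face down with z about 30 deg above level, roughly towards world +y.
- frame_grip (a point): Point 100 mm up the frame, mid-width, mid-thickness (frame x -5, y 0, z 100 mm). The plain side edges here, 64 mm apart along y, can be pinched; the memo block below is narrower. At first the foot rod lies on the desk and the picture side rests on the memo block's edge about 80 mm up.
- leg (a joint): Opening angle of the kickstand leg, rad: 0 folded flat against the back, 0.70 fully out (stop). It turns about the frame's +y axis through frame_hinge; light friction (about 0.015 N m) holds it where it is left.
- frame_hinge (a point): Hinge axis of the leg, mid-width, on the back of the frame (frame x -15, y 0, z 89 mm); the axis runs along the frame's y.
- leg_tab (a point): Middle of the leg's pull tab. The aluminium leg is 24 mm wide, 5 mm thick, running from the hinge towards the frame's bottom edge. 70 mm from the hinge the tab stands 18 mm straight out of the leg's outer face, 16 mm wide along the frame's y, 10 mm along the leg. This point is 11.5 mm out from the leg's mid-plane, 9 mm below the tab's free end. At angle 0 its axes are the frame's.
- leg_foot (a point): Centre of the rubber foot bar (6 mm diameter, 36 mm along y) at the free end of the leg, 86 mm from the hinge.
- frame_base (a point): Middle of the standing frame's base, between foot rod and leg foot (frame x -30, y 0, z 8.5 mm); rod and leg foot are 62 mm apart. Standing, the frame's z axis leans back about 16 deg from vertical; set down vertical with the leg out, it tips back onto the leg by itself.
- pad: Square cork pad fixed on the desk, 130 x 130 mm, 4 mm thick. Origin: centre of its underside; x and y along its edges, x towards the chair (roughly world +y, the robot's left), z up. Left or right of the memo block, turned a little.
- pad_front (a point): Imaginary point 150 mm in front of the pad's centre along the pad's x axis, the side the picture must face.
- memo: Block of white memo sheets fixed on the desk, a 40 mm cube, under the upper part of the fallen frame. Origin: centre of its underside, z up.
- mug: White mug, 80 mm across, 92 mm tall; origin centre of underside. Bystander.
- phone: Black phone lying flat, 150 x 72 x 9 mm; origin centre of underside. Bystander.
- mouse: Black computer mouse, 110 x 60 x 33 mm; origin centre of underside. Bystander.
- eraser: White eraser in a card sleeve, 45 x 22 x 12 mm; origin centre of underside. Bystander.
- glue: Standing glue stick, 28 mm across, 84 mm tall; origin centre of underside. Bystander.
- pills: White plastic jar, 44 mm across, 75 mm tall; origin centre of underside. Bystander.
- stapler: Black stapler, 120 x 34 x 50 mm; origin centre of underside. Bystander.
Things that resemble listed ones, but are neither listed nor needed, are in the scene too. Leave any blue or red look-alike of the frame alone.

How it is judged:
On the way:
1. the kickstand leg is swung fully out from the back of the frame (value of joint leg above 0.55 rad), for 0.2 s.
At the end, for the whole second after the job is handed in: The frame stands at rest on the cork pad on its foot rod and leg: leg angle above 0.55 rad, frame leaning back 0.08 to 0.40 rad from vertical, leg foot down on the pad, frame_base within 35 mm of the pad's centre, frame square to the pad within 0.30 rad with the picture towards pad_front (value of joint leg above 0.55 rad and angle between frame's own z axis and vertical between 0.08 and 0.4 rad and height (world z) of leg_foot below 0.012 m and height (world z) of frame_grip above 0.085 m and horizontal distance between frame_base and pad below 0.035 m and angle between the y axis of frame and the y axis of pad, either way round below 0.3 rad and x of pad_front in the frame of frame above 0.03 m and linear speed of frame below 0.02 m/s and angular speed of frame below 0.1 rad/s); the robot touches nothing.
It fails at once if another thing on the desk is shifted by more than 30 mm (distance of any of mug, phone, mouse, eraser, glue, pills, stapler from where it was at the start of the episode above 0.03 m).
It also fails if it takes over 51 s, if anything falls off the work surface, if the arm or the gripper's body presses on something with over 40 N, if the wrist force passes 120 N, or if a joint passes its speed limit or range.

## Working session

There is one attempt and no reset: what is moved stays moved. The work goes in short steps, Python scripts to look and compute and a shell command to move; the robot and the scene stay as the last step left them, time stands still between calls to the robot, and variables do not carry over. Pictures are saved under pics/ and viewed, and the job is handed in when it is done.

```bash
mkdir -p pics; ls; cat > h.py <<'E'
import numpy as np, cv2
from scipy.spatial.transform import Rotation as R
from station import arm
def snap(n,tag):
    s=arm.get_state(); f=arm.grab_frame(n)
    if n=='wrist':
        T=np.eye(4);T[:3,:3]=R.from_euler('xyz',s['ee_rot']).as_matrix();T[:3,3]=s['eef_pos']
        f['c2w']=T@np.array(f['tool_from_camera'])
    else: f['c2w']=np.linalg.inv(np.array(f['extrinsics']))
    cv2.imwrite(f'pics/{tag}.png',cv2.cvtColor(f['img'],cv2.COLOR_RGB2BGR))
    np.save(f'pics/{tag}.npy',f,allow_pickle=True)
    return f
def load(tag): return np.load(f'pics/{tag}.npy',allow_pickle=True).item()
def cloud(f):
    K=np.array([[f['fx'],0,f['cx']],[0,f['fy'],f['cy']],[0,0,1.]])
    v,u=np.mgrid[0:480,0:640]
    p=cv2.undistortPoints(np.stack([u,v],-1).reshape(-1,1,2).astype(np.float64),K,np.array(f['dist'],float)).reshape(480,640,2)
    z=f['range_z'].astype(float)
    P=np.stack([p[...,0]*z,-p[...,1]*z,-z],-1)
    W=P@f['c2w'][:3,:3].T+f['c2w'][:3,3]
    W[z<=0]=np.nan
    return W
def project(f,X):
    w2c=np.linalg.inv(f['c2w']); c=np.atleast_2d(X)@w2c[:3,:3].T+w2c[:3,3]
    K=np.array([[f['fx'],0,f['cx']],[0,f['fy'],f['cy']],[0,0,1.]])
    c=c*[1,-1,-1]
    return cv2.projectPoints(c.reshape(-1,1,3),np.zeros(3),np.zeros(3),K,np.array(f['dist'],float))[0].reshape(-1,2)
def crop(tag,u0,u1,v0,v1,k,out):
    im=cv2.imread(f'pics/{tag}.png')[v0:v1,u0:u1]
    cv2.imwrite(f'pics/{out}.png',cv2.resize(im,None,fx=k,fy=k,interpolation=cv2.INTER_CUBIC))
E
python3 - <<'E'
from h import *
print(arm.get_state())
for n in ['scene','top','wrist']: snap(n,n+'0')
E
```

```text
pics
{'t': 0.0, 'q': array([ 1.42311851e+00,  3.59416846e-01,  1.10544732e-02, -3.43333941e-04,
       -1.22407130e+00, -2.88105879e-01]), 'qd': array([ 0.00127033, -0.00049846,  0.00099053, -0.00066262, -0.0006163 ,
       -0.00018274]), 'joint_efforts': array([-3.92526545e-04, -5.82717705e+01,  2.93058264e+01,  6.99741304e+00,
        6.99909084e-03, -1.47222440e-04]), 'eef_pos': array([0.28474974, 0.61146831, 0.22560262]), 'ee_rot': array([ 3.13993108e+00, -1.55825839e-04, -4.35900502e-01]), 'force': array([-0.5634571 , -0.2183186 ,  0.24481855]), 'moment': array([ 0.03406207,  0.04641235, -0.03515098]), 'width': 0.08756351050946778}
```

View pics/scene0.png

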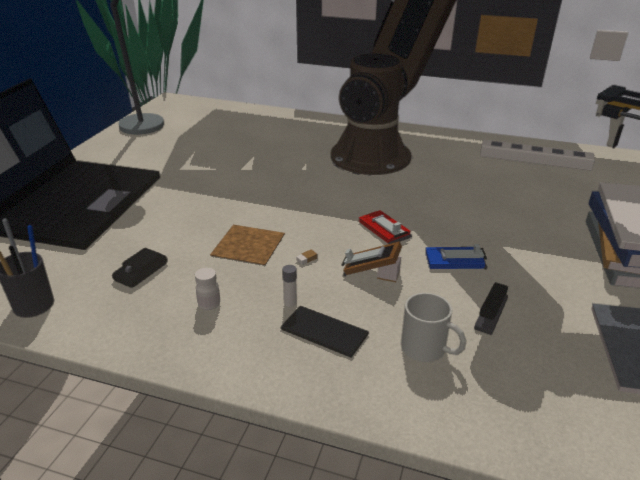

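View pics/top0.png

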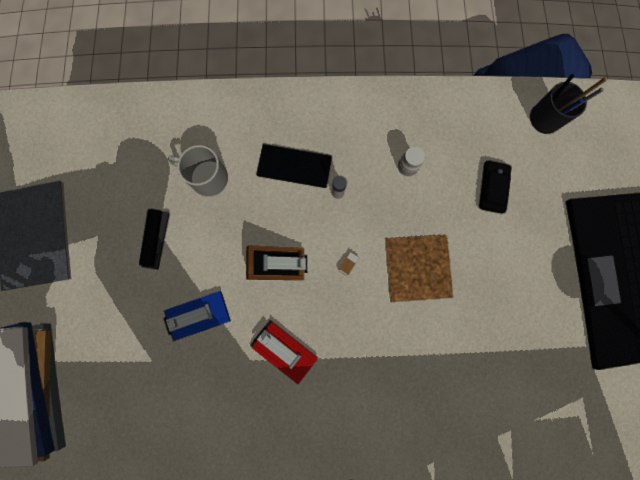

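View pics/wrist0.png

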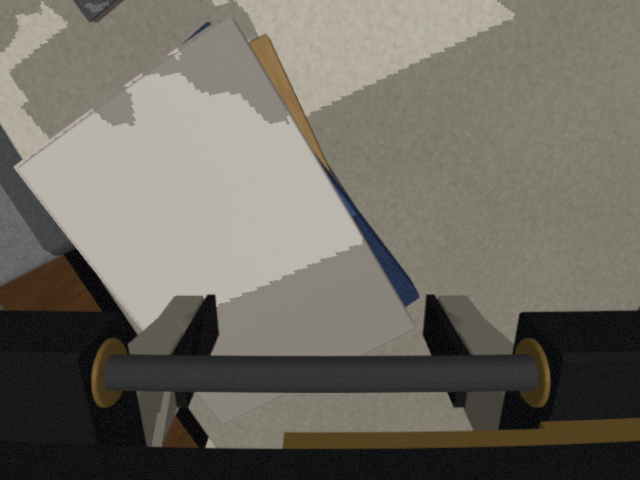

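Top view: up = world +x, left = +y. The candidates are wood-brown over the memo block (278,263), blue (197,316) and red (284,350). The brown one is the real frame, because it leans on the memo block. The pad is at (419,268). I'll confirm with a crop and measure.

```bash
python3 - <<'E'
from h import *
crop('top0',230,330,225,300,8,'c1')
f=load('top0');W=cloud(f)
np.set_printoptions(precision=4,suppress=True)
for u,v in [(250,250),(303,250),(250,278),(303,278),(265,263),(298,263),(306,256),(306,271),(388,238),(447,236),(452,296),(391,300),(419,268),(199,166),(349,262),(339,186),(284,350),(197,316),(153,240)]: print(u,v,W[v,u])
print(f['fx'])
E
```

```text
250 250 [0.5711 0.1824 0.0678]
303 250 [ 0.5768  0.0843 -0.0014]
250 278 [0.5182 0.1824 0.0682]
303 278 [0.5193 0.0852 0.0026]
265 263 [0.5466 0.1551 0.0593]
298 263 [0.5469 0.0932 0.0389]
306 256 [0.5622 0.0778 0.0192]
306 271 [0.5322 0.0784 0.0204]
388 238 [ 0.597  -0.0911  0.0032]
447 236 [ 0.5987 -0.2157  0.001 ]
452 296 [ 0.4745 -0.217   0.0051]
391 300 [ 0.4704 -0.0914  0.0047]
419 268 [ 0.5337 -0.1528  0.0009]
199 166 [0.7589 0.3005 0.0045]
349 262 [ 0.5488 -0.0084  0.0113]
339 186 [0.6879 0.0112 0.0833]
284 350 [0.3791 0.1244 0.0184]
197 316 [0.4481 0.2954 0.0179]
153 240 [0.5978 0.3782 0.0432]
437.3463469245987
```

View pics/c1.png

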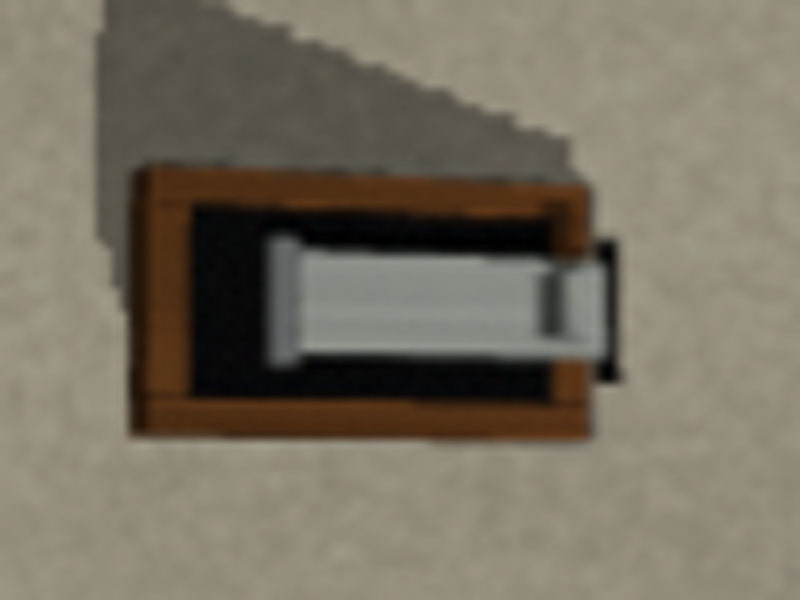

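The crop confirms the wooden frame: brown border, leg from the hinge (285,300) to the tab (550,305), and foot bar at (608,310). Next I'll fit its pose from depth and work out the first move.

```bash
cat >> h.py <<'E'
np.set_printoptions(precision=4,suppress=True)
def tcp():
    s=arm.get_state();T=np.eye(4);T[:3,:3]=R.from_euler('xyz',s['ee_rot']).as_matrix();T[:3,3]=s['eef_pos'];return T
def delta(Tt,T0=None):
    if T0 is None: T0=tcp()
    D=np.linalg.inv(T0)@Tt
    return np.r_[D[:3,3]/.3, R.from_matrix(D[:3,:3]).as_rotvec()/np.radians(60)]
def pose(p,zt,yt):
    T=np.eye(4);z=np.array(zt,float);z/=np.linalg.norm(z);y=np.array(yt,float);y-=z*(y@z);y/=np.linalg.norm(y)
    T[:3,:3]=np.c_[np.cross(y,z),y,z];T[:3,3]=p;return T
E
python3 - <<'E'
from h import *
f=load('top0');W=cloud(f);im=f['img'].astype(int)
hsv=cv2.cvtColor(f['img'],cv2.COLOR_RGB2HSV)
m=np.zeros((480,640),bool);m[242:284,243:310]=1
wood=m&(hsv[...,1]>120)&(hsv[...,2]>40)&(hsv[...,0]<20)
P=W[wood];P=P[np.isfinite(P).all(1)&(P[:,2]>.01)]
# ransac plane
best=None;rng=np.random.default_rng(0)
for _ in range(500):
    a=P[rng.choice(len(P),3,False)];n=np.cross(a[1]-a[0],a[2]-a[0])
    if np.linalg.norm(n)<1e-9: continue
    n/=np.linalg.norm(n);k=abs((P-a[0])@n)<.003
    if best is None or k.sum()>best.sum():best=k
Q=P[best];c=Q.mean(0);n=np.linalg.svd(Q-c)[2][2];n*=np.sign(n[2])
print(len(P),best.sum(),'c',c,'n',n,'tilt',np.degrees(np.arccos(n[2])))
r=cv2.minAreaRect(Q[:,:2].astype(np.float32)*1000);print(r,cv2.boxPoints(r))
pad=np.zeros((480,640),bool);pad[225:310,375:462]=1
pad&=(hsv[...,1]>90)&(hsv[...,2]>60)
V=W[pad];V=V[np.isfinite(V).all(1)];r=cv2.minAreaRect(V[:,:2].astype(np.float32)*1000);print('pad',r,cv2.boxPoints(r),np.median(V[:,2]))
print(load('wrist0')['tool_from_camera'])
T=pose([.45,.33,.3],[0,0,-1],[-1,0,0]);print(delta(T))
E
```

```text
702 668 c [0.5469 0.1443 0.0475] n [-0.0031 -0.4769  0.879 ] tilt 28.483258254086216
((547.9715576171875, 136.9026336669922), (101.6771011352539, 63.7098274230957), 89.2870101928711) [[515.4865  86.4644]
 [579.1913  85.6716]
 [580.4566 187.3409]
 [516.7518 188.1336]]
pad ((534.3461303710938, -152.70779418945312), (129.90098571777344, 131.2149200439453), 2.2548062801361084) [[ 466.8647  -89.7065]
 [ 472.0272 -220.8199]
 [ 601.8276 -215.7091]
 [ 596.6651  -84.5957]] 0.0034120782411090067
[[-0.0001  0.9509  0.3094  0.0865]
 [ 1.      0.0001 -0.0001  0.0003]
 [-0.0001  0.3094 -0.9509 -0.158 ]
 [ 0.      0.      0.      1.    ]]
[ 0.8954  0.6186 -0.2463  0.001  -0.0008  1.0838]
```

```bash
python3 -m inch '0 .895 .619 -.246 0 0 1;0 .895 .619 -.246 0 0 1;0 .895 .619 -.246 0 0 1;0 .895 .619 -.246 0 0 1;0 .895 .619 -.246 0 0 1;0 .895 .619 -.246 0 0 1;0 .895 .619 -.246 0 0 1;0 .895 .619 -.246 0 0 1' 20
python3 - <<'E'
from h import *
zf=np.array([.0124*.879,.879,.477]);n=np.array([0,-.477,.879])
xf=-n;yf=np.cross(zf,xf);O=np.array([.5473,.0857,.0021])
print(yf)
F=lambda x,y,z:O+x*xf+y*yf+z*zf
print('grip',F(-.005,0,.1),'hinge',F(-.015,0,.089),'tab',F(-.0265,0,.019))
# view pose: camera-ish over frame, tool down
T=pose([.547,.12,.27],[0,0,-1],yf*1.0)
print(delta(T)); print(tcp())
E
```

```text
t: 0.95
eef_pos: [0.4517, 0.3272, 0.3019]
ee_rot: [-3.14, 0.001, -1.491]
force: [-0.8, -0.1, 0.6]
width: 0.0879
[-1.0002  0.0096  0.0052]
grip [0.5484 0.1712 0.0542] hinge [0.5483 0.1568 0.0577] tab [0.5475 0.0898 0.0345]
[ 0.7137 -0.2617  0.1061 -0.0015  0.0011  0.085 ]
[[ 0.0793 -0.9968  0.0016  0.4517]
 [-0.9968 -0.0793  0.0012  0.3272]
 [-0.0011 -0.0016 -1.      0.3019]
 [ 0.      0.      0.      1.    ]]
```

```bash
python3 - <<'E'
from h import *
T=pose([.5475,.0898-.477*.11,.0345+.879*.11],[0,.477,-.879],[-1,.0096,0])
print(delta(T))
E
```

```text
[ 0.989  -0.2407  0.5684  0.0154 -0.4735  0.0825]
```

```bash
python3 -m inch '.6 .989 -.24 .568 .015 -.474 .083;.6 .989 -.24 .568 .015 -.474 .083;.6 .989 -.24 .568 .015 -.474 .083;.6 .989 -.24 .568 .015 -.474 .083;.6 .989 -.24 .568 .015 -.474 .083;.6 .989 -.24 .568 .015 -.474 .083;.6 .989 -.24 .568 .015 -.474 .083;.6 .989 -.24 .568 .015 -.474 .083;.6 .989 -.24 .568 .015 -.474 .083;.6 .989 -.24 .568 .015 -.474 .083'
python3 - <<'E'
from h import *
snap('wrist','w1');print(tcp(),arm.get_state()['q'])
E
```

```text
t: 1.95
eef_pos: [0.5476, 0.0414, 0.1298]
ee_rot: [3.134, 0.497, -1.574]
force: [0.5, -0.1, -0.3]
width: 0.0345
[[-0.0013 -1.     -0.0055  0.5477]
 [-0.8791 -0.0015  0.4766  0.042 ]
 [-0.4766  0.0054 -0.8791  0.1305]
 [ 0.      0.      0.      1.    ]] [ 0.0452  0.309  -0.1853 -0.5561 -1.125   0.2121]
```

View pics/w1.png

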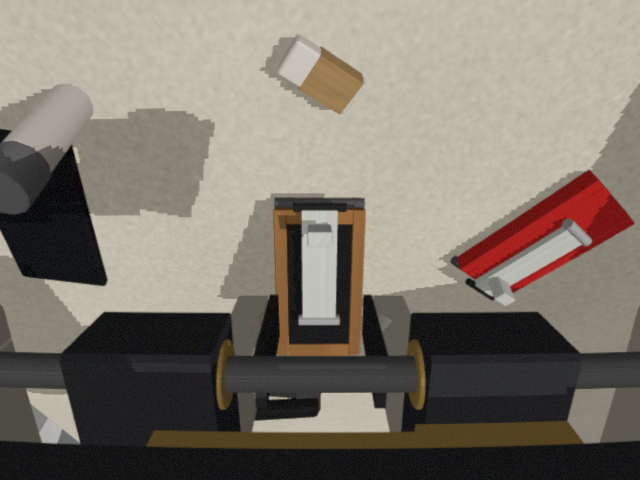

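The wrist view shows the frame below the fingers, with the tab around (319,232), the foot rod at (319,203) and the hinge at (319,320). I'll check the model projection against it.

```bash
cat >> h.py <<'E'
def Fmod(O,yaw,tilt):
    zf=np.array([np.sin(yaw)*np.cos(tilt),np.cos(yaw)*np.cos(tilt),np.sin(tilt)])
    xf=np.array([np.sin(yaw)*np.sin(tilt),np.cos(yaw)*np.sin(tilt),-np.cos(tilt)])
    T=np.eye(4);T[:3,:3]=np.c_[xf,np.cross(zf,xf),zf];T[:3,3]=O;return T
def fp(T,*p): return (T[:3,:3]@np.array(p).T).T+T[:3,3]
E
python3 - <<'E'
from h import *
f=load('w1');W=cloud(f)
T=Fmod([.5473,.0857,.0021],.0124,np.radians(28.5))
im=cv2.imread('pics/w1.png')
pts=np.array([[-12,-32,122],[-12,32,122],[-12,32,0],[-12,-32,0],[0,-32,4],[0,32,4],[-15-20.5,-8,14],[-35.5,8,14],[-35.5,8,24],[-35.5,-8,24],[-17.5,-8,14],[-17.5,8,14],[-15,0,89]])/1000
X=pts@T[:3,:3].T+T[:3,3]
uv=project(f,X)
im=cv2.resize(im[180:360,250:390],None,fx=4,fy=4,interpolation=cv2.INTER_CUBIC)
for (u,v) in uv: cv2.circle(im,(int((u-250+.5)*4),int((v-180+.5)*4)),3,(0,255,0),1)
cv2.imwrite('pics/c2.png',im)
for u,v in [(310,226),(320,226),(330,226),(320,240),(312,260),(280,250),(360,250),(290,220),(320,320)]: print(u,v,W[v,u])
# distances signed above the plane of the back in frame coordinates
E
```

```text
310 226 [0.5555 0.0851 0.0304]
320 226 [0.5489 0.0856 0.03  ]
330 226 [0.5422 0.0862 0.0294]
320 240 [0.549  0.0853 0.043 ]
312 260 [0.5545 0.1122 0.0367]
280 250 [0.5772 0.1095 0.0296]
360 250 [0.5206 0.1097 0.0297]
290 220 [0.5696 0.0907 0.0187]
320 320 [0.5491 0.1537 0.0593]
```

View pics/c2.png

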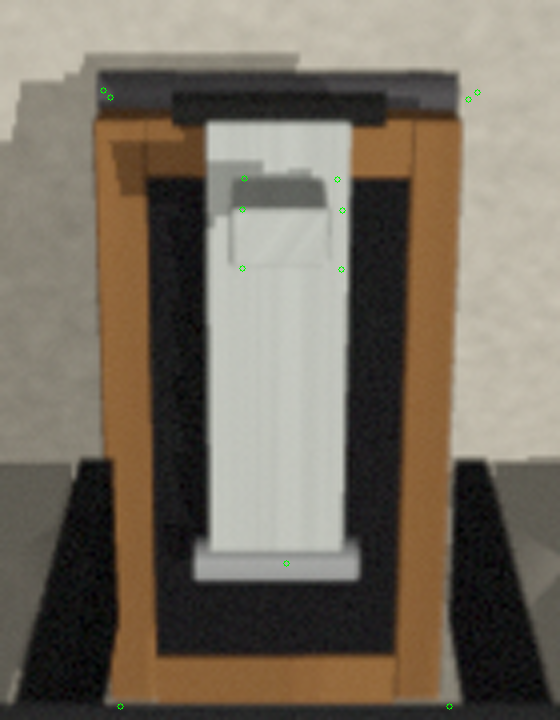

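```bash
python3 - <<'E'
from h import *
T=Fmod([.5493,.0857,.0021],.0124,np.radians(28.5))
p=fp(T,-.020,0,.019);print(p)
Tt=pose(p,T[:3,0],T[:3,1]);D=delta(Tt);print(D)
E
```

```text
[0.5494 0.0929 0.0287]
[ 0.0125 -0.0076  0.379   0.0109 -0.0007  0.0092]
```

```bash
python3 -m inch '.6 .012 -.007 .15 .011 0 .009;.6 .012 -.007 .28 .011 0 .009;.6 .012 -.007 .34 .011 0 .009;.6 .012 -.007 .37 .011 0 .009;.6 .012 -.007 .379 .011 0 .009;.6 .012 -.007 .379 .011 0 .009;.9 .012 -.007 .379 .011 0 .009;.9 .012 -.007 .379 .011 0 .009;.9 .012 -.007 .379 .011 0 .009;.9 .012 -.007 .379 .011 0 .009' 8
python3 - <<'E'
from h import *
snap('wrist','w2');print(tcp());crop('w2',200,440,180,360,3,'c3')
E
```

```text
t: 3.0
eef_pos: [0.5492, 0.0917, 0.0286]
ee_rot: [3.142, 0.496, -1.584]
force: [-0.6, 0.1, 0.2]
width: 0.0159
[[-0.0119 -0.9999  0.0063  0.5492]
 [-0.8792  0.0134  0.4762  0.0917]
 [-0.4762  0.0001 -0.8793  0.0285]
 [ 0.      0.      0.      1.    ]]
```

View pics/c3.png

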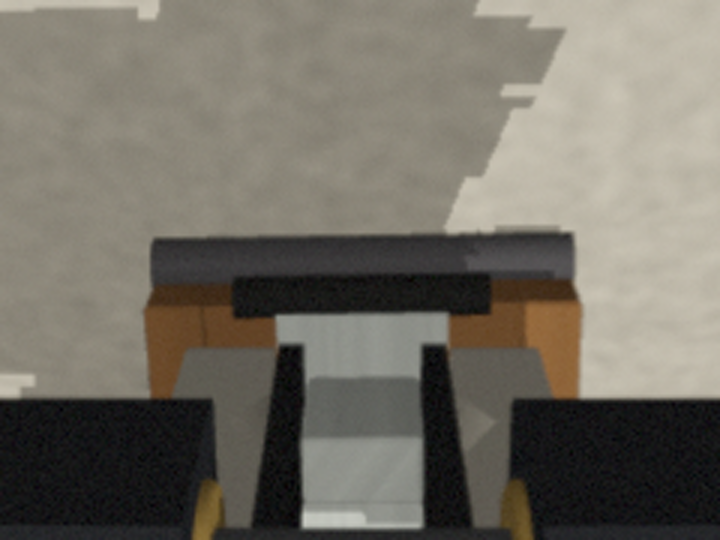

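The tab is gripped (width 15.9 mm against 16). Next I'll compute the arc about the hinge.

```bash
python3 - <<'E'
from h import *
T=Fmod([.5493,.0857,.0021],.0124,np.radians(28.5))
h=fp(T,-.015,0,.089);yf=T[:3,1]
T0=tcp()
for a in np.linspace(0.07,.70,10):
    Rr=R.from_rotvec(yf*a).as_matrix();G=np.eye(4);G[:3,:3]=Rr;G[:3,3]=h-Rr@h
    print(round(a,2),delta(G@T0,T0).round(3))
E
```

```text
0.07 [-0.002 -0.    -0.017  0.     0.067 -0.   ]
0.14 [-0.005 -0.    -0.033  0.     0.134 -0.   ]
0.21 [-0.009 -0.    -0.049  0.     0.201 -0.   ]
0.28 [-0.014 -0.    -0.065  0.     0.267 -0.   ]
0.35 [-0.02  -0.    -0.08   0.     0.334 -0.   ]
0.42 [-0.028 -0.    -0.095  0.     0.401 -0.   ]
0.49 [-0.036 -0.    -0.11   0.     0.468 -0.   ]
0.56 [-0.046 -0.    -0.123  0.001  0.535 -0.   ]
0.63 [-0.056  0.    -0.136  0.001  0.602 -0.   ]
0.7 [-0.067  0.    -0.149  0.001  0.668 -0.   ]
```

```bash
python3 -m inch '.9 -.002 0 -.017 0 .067 0;.9 -.005 0 -.033 0 .134 0;.9 -.009 0 -.049 0 .201 0;.9 -.014 0 -.065 0 .267 0;.9 -.020 0 -.080 0 .334 0;.9 -.028 0 -.095 0 .401 0;.9 -.036 0 -.110 0 .468 0;.9 -.046 0 -.123 .001 .535 0;.9 -.056 0 -.136 .001 .602 0;.9 -.063 0 -.145 .001 .645 0;.9 -.063 0 -.145 .001 .645 0;.9 -.063 0 -.145 .001 .645 0'
python3 - <<'E'
from h import *
snap('wrist','w3');print(tcp());snap('scene','s3');crop('w3',200,440,180,360,3,'c4');crop('s3',310,430,200,300,6,'c5')
E
```

```text
t: 4.25
eef_pos: [0.5486, 0.0873, 0.0754]
ee_rot: [3.141, -0.179, -1.584]
force: [-0.6, -4.6, 0.6]
width: 0.0159
[[-0.0134 -0.9999 -0.0027  0.5487]
 [-0.984   0.0137 -0.1776  0.0873]
 [ 0.1776  0.0003 -0.9841  0.0754]
 [ 0.      0.      0.      1.    ]]
```

View pics/c4.png

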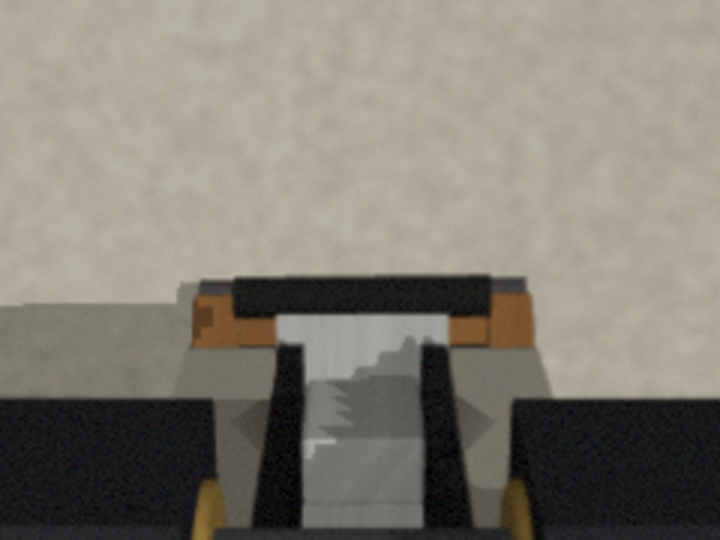

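View pics/c5.png

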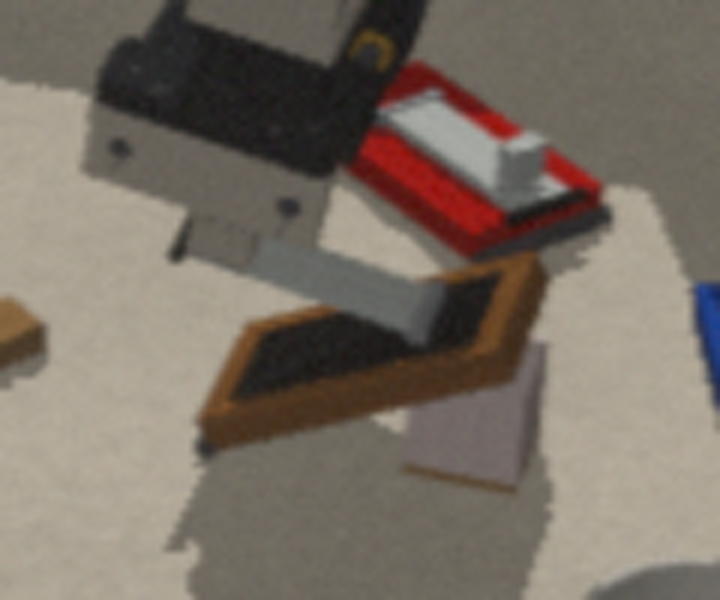

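The leg is swung out about 0.675 rad (tool rotation, and the scene crop shows it out). Releasing and retreating straight back.

```bash
python3 -m inch '.6 0 0 0 0 0 0;.6 0 0 0 0 0 0;.6 0 0 0 0 0 0;.6 0 0 -.05 0 0 0;.6 0 0 -.15 0 0 0;.4 0 0 -.3 0 0 0;.2 -.1 0 -.4 0 .15 0;0 -.2 0 -.4 0 .3 0;0 -.3 0 -.4 0 .4 0;0 -.3 0 -.4 0 .4 0;0 -.3 0 -.4 0 .4 0'
python3 - <<'E'
from h import *
snap('wrist','w4');print(tcp());snap('scene','s4');crop('s4',310,430,200,300,6,'c6');snap('top','t4')
E
```

```text
t: 5.45
eef_pos: [0.5501, 0.1992, 0.1753]
ee_rot: [3.139, -0.6, -1.58]
force: [0.8, 0.4, -0.6]
width: 0.0773
[[-0.0099 -0.9999 -0.0075  0.5503]
 [-0.8263  0.0124 -0.5632  0.1983]
 [ 0.5632  0.0006 -0.8263  0.1767]
 [ 0.      0.      0.      1.    ]]
```

View pics/w4.png

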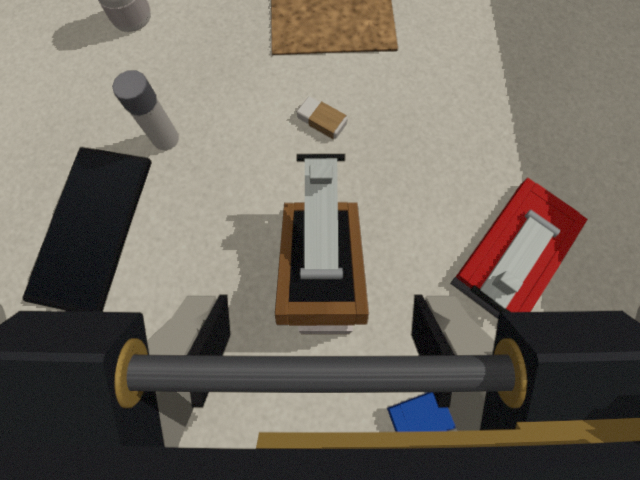

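View pics/c6.png

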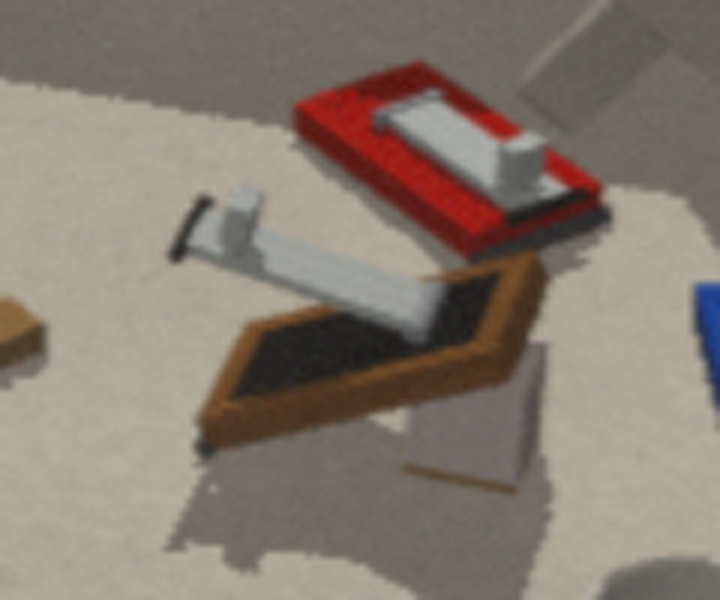

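The leg stays out, with its foot bar at (320,157) in the wrist picture. Re-measuring the frame for the edge grasp.

```bash
python3 - <<'E'
from h import *
def fit(tag,box):
    f=load(tag);W=cloud(f);hsv=cv2.cvtColor(f['img'],cv2.COLOR_RGB2HSV)
    m=np.zeros((480,640),bool);m[box[2]:box[3],box[0]:box[1]]=1
    wood=m&(hsv[...,1]>110)&(hsv[...,2]>40)&(hsv[...,0]<20)
    P=W[wood];P=P[np.isfinite(P).all(1)&(P[:,2]>.01)];rng=np.random.default_rng(0);best=None
    for _ in range(500):
        a=P[rng.choice(len(P),3,False)];n=np.cross(a[1]-a[0],a[2]-a[0])
        if np.linalg.norm(n)<1e-9: continue
        n/=np.linalg.norm(n);k=abs((P-a[0])@n)<.002
        if best is None or k.sum()>best.sum():best=k
    Q=P[best];c=Q.mean(0);n=np.linalg.svd(Q-c)[2][2];n*=np.sign(n[2])
    b=cv2.boxPoints(cv2.minAreaRect(Q[:,:2].astype(np.float32)*1000))
    print(tag,len(P),best.sum(),c,n,np.degrees(np.arccos(n[2])));print(b, 'yrange',np.percentile(Q[:,1],[.5,99.5]))
fit('w4',(265,380,195,330)); fit('t4',(243,310,242,284))
f=load('w4')
for O in ([.5493,.0857,.0021],):
    T=Fmod(O,.0124,np.radians(28.5))
    pts=np.array([[-12,-32,122],[-12,32,122],[-12,32,0],[-12,-32,0],[2,-32,122],[2,32,122],[-15,0,89]])/1000
    print(project(f,pts@T[:3,:3].T+T[:3,3]))
crop('w4',255,385,140,340,4,'c7')
E
```

```text
w4 4513 3726 [0.5509 0.1508 0.0512] [-0.0038 -0.466   0.8848] 27.776635141677552
[[518.7375  84.6665]
 [581.8073  84.225 ]
 [582.5301 187.4751]
 [519.4603 187.9166]] yrange [0.0852 0.1869]
t4 696 551 [0.5472 0.1403 0.0454] [ 0.0002 -0.473   0.8811] 28.22822075566203
[[515.8896  84.6936]
 [579.5532  83.6631]
 [581.2036 185.618 ]
 [517.54   186.6485]] yrange [0.0844 0.186 ]
[[274.0676 315.536 ]
 [369.4631 315.6769]
 [358.0792 199.3702]
 [284.996  199.2397]
 [275.6466 327.1333]
 [367.7195 327.2667]
 [321.7151 275.064 ]]
```

View pics/c7.png

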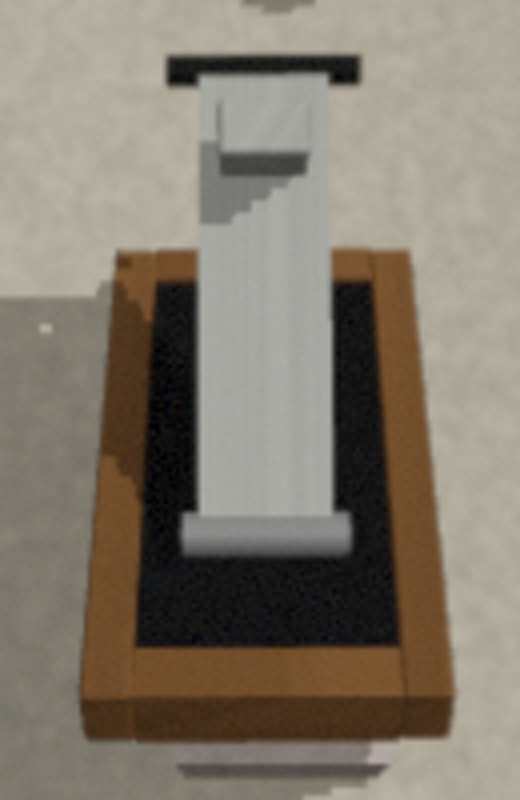

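The frame has not moved (corners at about (275,314) and (368,314), as modelled). Planning the edge pinch from the top side, with the tool tilted 40°.

```bash
python3 - <<'E'
from h import *
T=Fmod([.5496,.0852,.0021],.0124,np.radians(28.2))
g=fp(T,-.005,0,.1);a=np.radians(40);z=np.array([0,-np.sin(a),-np.cos(a)])
print(g, arm.get_state()['q'])
T0=tcp()
for back in (.06,0): 
    print(delta(pose(g+z*(.019-back),z,T[:3,1]),T0))
E
```

```text
[0.5507 0.171  0.0538] [ 0.9012  0.4586 -0.2404  0.3571 -1.3771 -1.0764]
[-0.1747  0.0006  0.257   0.0075  0.0976 -0.0027]
[-0.1543 -0.001   0.4559  0.0075  0.0976 -0.0027]
```

```bash
python3 -m inch '0 -.175 0 .1 .007 .098 0;0 -.175 0 .2 .007 .098 0;0 -.175 0 .257 .007 .098 0;0 -.165 0 .35 .007 .098 0;0 -.158 0 .42 .007 .098 0;0 -.154 -.001 .456 .007 .098 0;0 -.154 -.001 .456 .007 .098 0;.35 -.154 -.001 .456 .007 .098 0;.35 -.154 -.001 .456 .007 .098 0;.35 -.154 -.001 .456 .007 .098 0;.35 -.154 -.001 .456 .007 .098 0;.35 -.154 -.001 .456 .007 .098 0' 40
python3 - <<'E'
from h import *
snap('scene','s5');crop('s5',310,430,190,290,6,'c8');snap('wrist','w5');print(tcp())
E
```

```text
t: 6.8
eef_pos: [0.5497, 0.1592, 0.0388]
ee_rot: [-3.134, -0.701, -1.585]
force: [-4.6, 1.2, 2.0]
width: 0.064
[[-0.0106 -0.9999 -0.0013  0.5497]
 [-0.7641  0.009  -0.6451  0.1591]
 [ 0.645  -0.0059 -0.7641  0.0388]
 [ 0.      0.      0.      1.    ]]
```

View pics/c8.png

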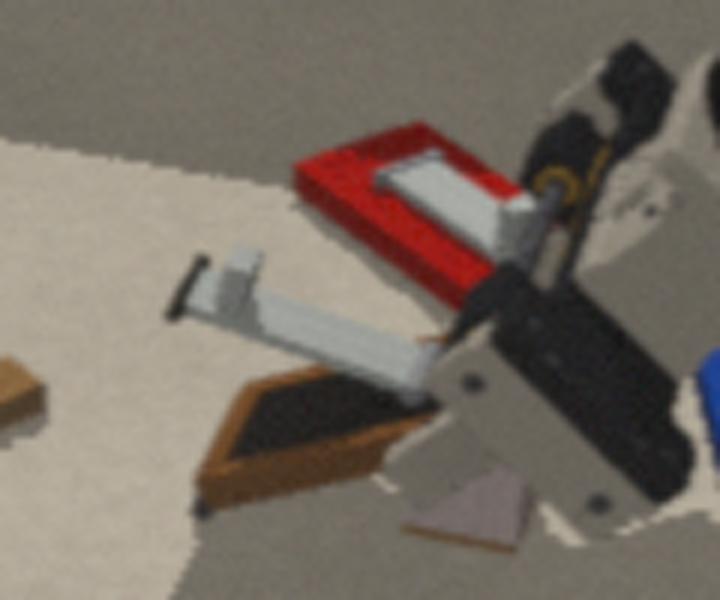

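View pics/w5.png

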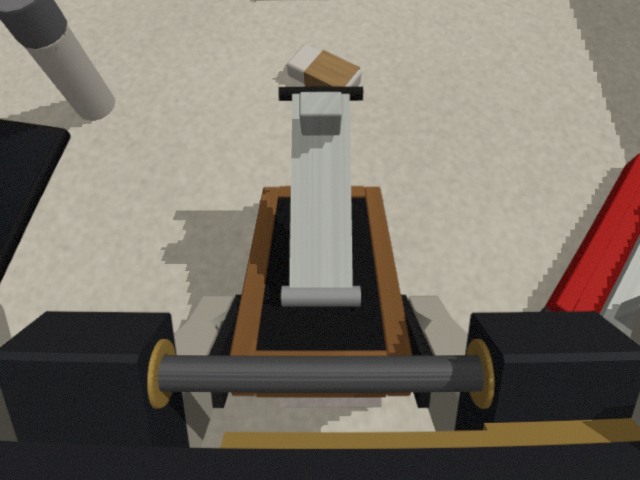

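Gripped at 64.0 mm. Lifting up and away from the memo, then checking for slip.

```bash
python3 -m inch '.35 0 0 0 0 0 0;.35 .02 0 -.02 0 0 0;.35 .06 0 -.03 0 0 0;.35 .11 0 -.03 0 0 0;.35 .17 -.002 -.03 0 0 0;.35 .23 -.003 -.027 0 0 0;.35 .282 -.003 -.024 0 0 0;.35 .282 -.003 -.024 0 0 0;.35 .282 -.003 -.024 0 0 0' 58
python3 - <<'E'
from h import *
snap('scene','s6');crop('s6',290,430,180,290,5,'c9');snap('wrist','w6');print(tcp())
E
```

```text
t: 7.8
eef_pos: [0.5505, 0.0983, 0.099]
ee_rot: [-3.132, -0.7, -1.587]
force: [-0.1, 0.2, -4.5]
width: 0.064
[[-0.011  -0.9999 -0.0008  0.5505]
 [-0.7646  0.0089 -0.6445  0.099 ]
 [ 0.6444 -0.0065 -0.7646  0.0985]
 [ 0.      0.      0.      1.    ]]
```

View pics/c9.png

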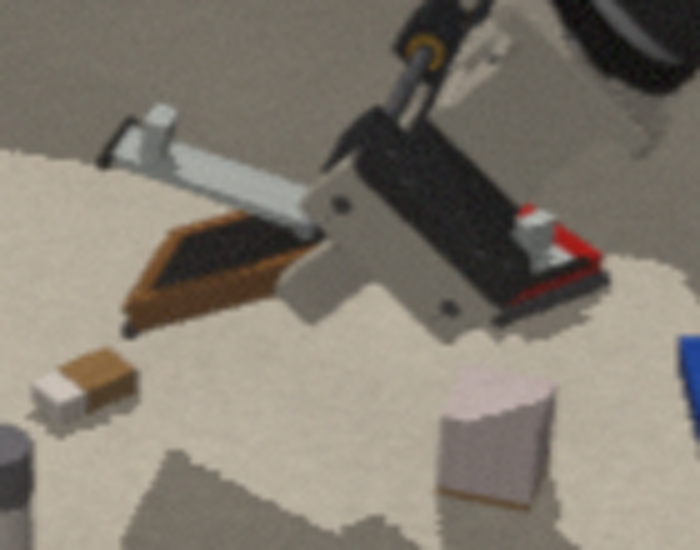

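View pics/w6.png

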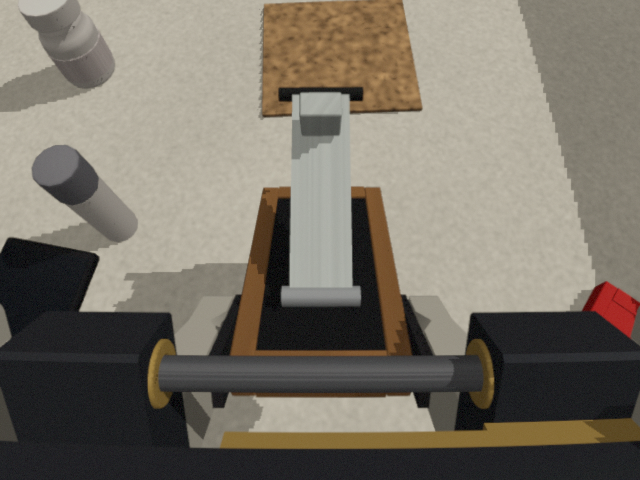

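No slip: the frame's image in the tool view is unchanged. Planning a rotate-and-carry via a mid waypoint to a hover over the pad, then to set-down.

```bash
cat >> h.py <<'E'
Tg=np.eye(4)
Tg[:3,:3]=np.array([[-0.0106,-0.9999,-0.0013],[-0.7641,0.009,-0.6451],[0.645,-0.0059,-0.7641]]);Tg[:3,3]=[.5497,.1591,.0388]
def tool_for(Tf): # frame pose -> tool pose under rigid grasp
    return Tf@np.linalg.inv(Fmod([.5496,.0852,.0021],.0124,np.radians(28.2)))@Tg
def orth(T):
    T=T.copy();u,_,v=np.linalg.svd(T[:3,:3]);T[:3,:3]=u@v;return T
def stand(lean,dz):
    yaw=-.039;px=np.array([np.sin(yaw),np.cos(yaw),0]);L=np.radians(lean)
    T=Fmod([0,0,0],yaw,np.radians(90+lean))
    O=np.array([.534,-.153,0])+.0312*px;O[2]=.008-.004*np.cos(L)+dz;T[:3,3]=O;return T
def withgrip(g,yaw,tilt):
    T=Fmod([0,0,0],yaw,np.radians(tilt));T[:3,3]=np.array(g)-T[:3,:3]@[-.005,0,.1];return T
E
python3 - <<'E'
from h import *
A=orth(tool_for(withgrip([.547,.02,.19],-.01,66)));H=orth(tool_for(stand(13,.05)));S=orth(tool_for(stand(13,0)))
print('A',delta(A));print('A->H',delta(H,A));print('H->S',delta(S,H));print(H,S)
E
```

```text
A [ 0.3576  0.0103 -0.0145  0.0066 -0.6294 -0.0163]
A->H [ 0.5197  0.0509  0.1408 -0.0085 -0.6168 -0.0229]
H->S [ 0.0947  0.0008  0.1371 -0.      0.      0.    ]
[[ 0.0309 -0.9994 -0.0155  0.5326]
 [-0.8222 -0.0342  0.5681 -0.1379]
 [-0.5683 -0.0049 -0.8228  0.135 ]
 [ 0.      0.      0.      1.    ]] [[ 0.0309 -0.9994 -0.0155  0.5326]
 [-0.8222 -0.0342  0.5681 -0.1379]
 [-0.5683 -0.0049 -0.8228  0.085 ]
 [ 0.      0.      0.      1.    ]]
```

```bash
python3 -m inch '.35 .06 .001 -.03 0 -.04 0;.35 .12 .003 -.05 .001 -.11 -.003;.35 .18 .005 -.055 .002 -.2 -.006;.35 .23 .007 -.05 .003 -.3 -.008;.35 .28 .008 -.04 .004 -.4 -.01;.35 .32 .009 -.03 .005 -.5 -.013;.35 .345 .01 -.02 .006 -.58 -.015;.35 .358 .01 -.015 .007 -.629 -.016;.35 .358 .01 -.015 .007 -.629 -.016;.35 .358 .01 -.015 .007 -.629 -.016' 58
python3 - <<'E'
from h import *
H=orth(tool_for(stand(13,.05)));print(delta(H));print(tcp(),arm.get_state()['q'])
E
```

```text
t: 8.9
eef_pos: [0.5458, 0.0192, 0.1708]
ee_rot: [-3.136, -0.044, -1.563]
force: [1.1, 0.2, -5.0]
width: 0.0637
[ 0.5177  0.0488  0.1415 -0.0078 -0.6189 -0.0242]
[[ 0.0078 -1.      0.006   0.5458]
 [-0.999  -0.0081 -0.0435  0.0192]
 [ 0.0436 -0.0057 -0.999   0.1708]
 [ 0.      0.      0.      1.    ]] [ 0.425   0.1903 -0.377   0.0496 -1.0165 -0.4434]
```

```bash
python3 -m inch '.35 .04 .004 0 0 -.05 -.002;.35 .1 .009 0 -.001 -.12 -.004;.35 .17 .016 .01 -.002 -.2 -.007;.35 .25 .024 .03 -.003 -.29 -.01;.35 .33 .031 .05 -.005 -.38 -.014;.35 .4 .039 .08 -.006 -.47 -.018;.35 .46 .045 .11 -.007 -.55 -.021;.35 .5 .049 .13 -.008 -.6 -.023;.35 .519 .05 .141 -.008 -.618 -.024;.35 .519 .05 .141 -.008 -.618 -.024;.35 .519 .05 .141 -.008 -.618 -.024' 58
python3 - <<'E'
from h import *
snap('scene','s7');crop('s7',200,340,150,280,5,'c10');snap('wrist','w7');snap('top','t7');S=orth(tool_for(stand(13,0)));print(delta(S));print(tcp())
E
```

```text
t: 10.0
eef_pos: [0.5329, -0.1369, 0.1349]
ee_rot: [-3.136, 0.604, -1.531]
force: [-0.9, 0.3, -2.8]
width: 0.0637
[ 0.1007  0.0033  0.1376 -0.0001 -0.0006  0.0037]
[[ 0.0348 -0.9993 -0.0154  0.5332]
 [-0.8225 -0.0373  0.5676 -0.1364]
 [-0.5678 -0.0071 -0.8232  0.1362]
 [ 0.      0.      0.      1.    ]]
```

View pics/c10.png

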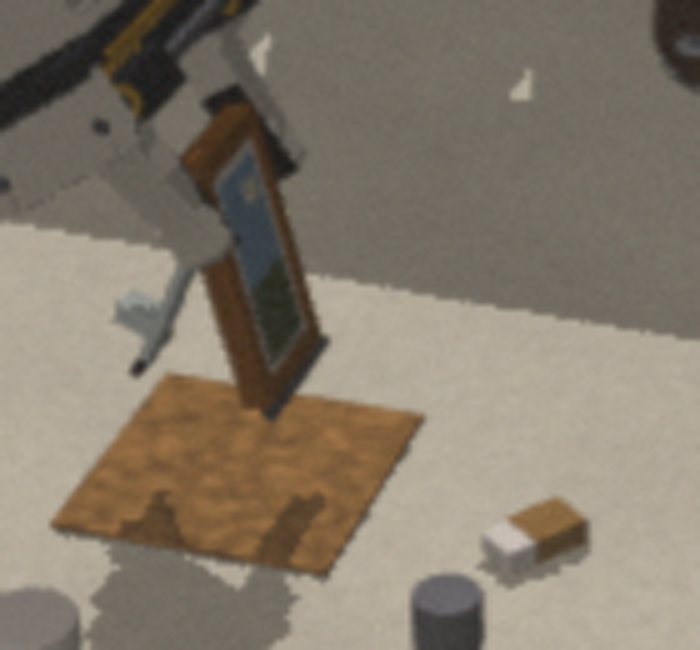

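View pics/w7.png

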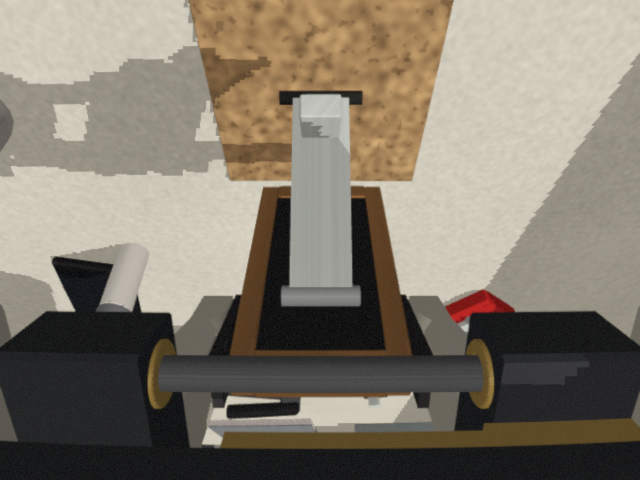

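The hold is still rigid and the picture faces the robot's left. Lowering most of the way.

```bash
python3 -m inch '.35 .01 0 .015 0 0 0;.35 .03 0 .043 0 0 0;.35 .05 .001 .072 0 0 0;.35 .07 .001 .101 0 0 0;.35 .082 .001 .119 0 0 0;.35 .087 .001 .126 0 0 0;.35 .091 .001 .131 0 0 0;.35 .091 .001 .131 0 0 0;.35 .091 .001 .131 0 0 0' 58
python3 - <<'E'
from h import *
snap('scene','s8');crop('s8',200,340,150,280,5,'c11');S=orth(tool_for(stand(13,0)));print(delta(S));print(tcp(),arm.get_state()['force'])
E
```

```text
t: 11.05
eef_pos: [0.5331, -0.138, 0.0878]
ee_rot: [-3.133, 0.605, -1.531]
force: [-0.3, 0.5, -4.2]
width: 0.0636
[ 0.0051  0.0018  0.008  -0.0011  0.0003  0.0017]
[[ 0.0327 -0.9994 -0.0143  0.5331]
 [-0.822  -0.0351  0.5684 -0.138 ]
 [-0.5685 -0.0068 -0.8226  0.0879]
 [ 0.      0.      0.      1.    ]] [-1.1566 -0.4369 -4.1593]
```

View pics/c11.png

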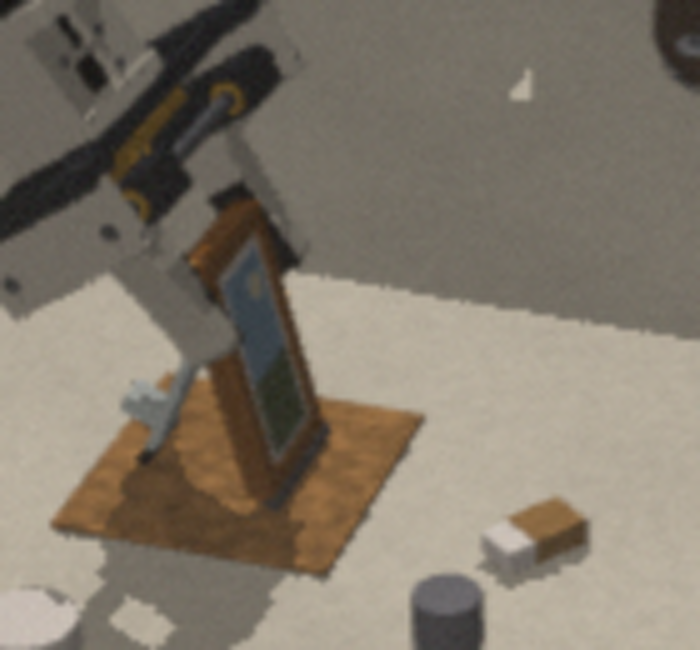

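```bash
python3 -m inch '.35 .002 0 .003 0 0 0;.35 .004 0 .0055 0 0 0;.35 .005 0 .007 0 0 0;.35 .005 0 .007 0 0 0;.35 .005 0 .007 0 0 0' 58; python3 -m inch '.35 .001 0 .0015 0 0 0;.35 .002 0 .003 0 0 0;.35 .002 0 .003 0 0 0;.35 .002 0 .003 0 0 0'
```

```text
t: 11.6
eef_pos: [0.5332, -0.1381, 0.0865]
ee_rot: [-3.132, 0.605, -1.53]
force: [-1.1, -0.5, 6.6]
width: 0.064
t: 12.0
eef_pos: [0.5332, -0.1382, 0.0864]
ee_rot: [-3.132, 0.605, -1.529]
force: [-2.6, -1.5, 14.1]
width: 0.0633
```

Contact at +14 N. I'll back off 1 mm, ease the grip so it settles onto the leg, then open slowly.

```bash
python3 -m inch '.35 -.002 0 -.003 0 0 0;.35 -.002 0 -.003 0 0 0;.35 -.002 0 -.003 0 0 0' 4; python3 -m inch '.22 0 0 0 0 0 0;.22 0 0 0 0 0 0;.1 0 0 0 0 0 0;0 0 0 0 0 0 0;0 0 0 0 0 0 0;0 0 0 0 0 0 0;0 0 0 0 0 0 0'
python3 - <<'E'
from h import *
snap('scene','s9');crop('s9',200,340,150,280,5,'c12');snap('wrist','w9')
E
```

```text
t: 12.3
eef_pos: [0.5334, -0.1383, 0.086]
ee_rot: [-3.132, 0.604, -1.53]
force: [-1.2, -1.8, 6.1]
width: 0.0641
t: 13.0
eef_pos: [0.5329, -0.1378, 0.0849]
ee_rot: [-3.134, 0.605, -1.532]
force: [0.1, -0.2, -1.3]
width: 0.0872
```

View pics/c12.png

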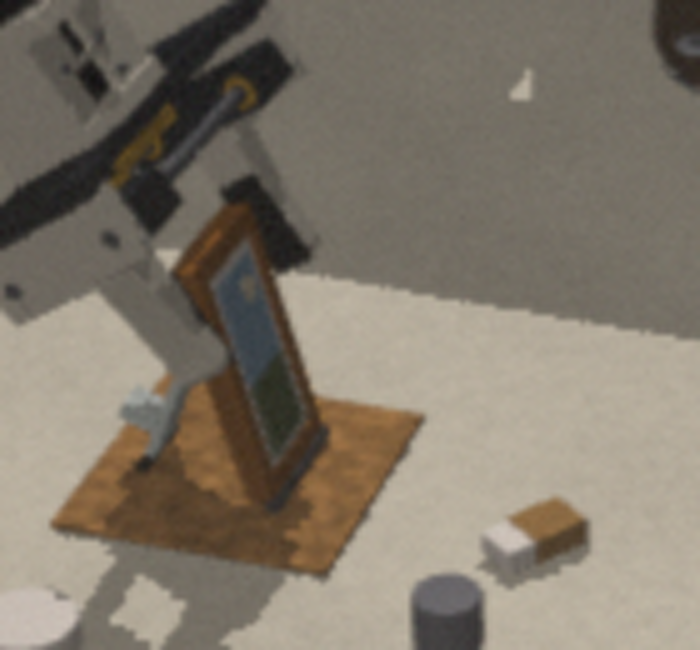

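View pics/w9.png

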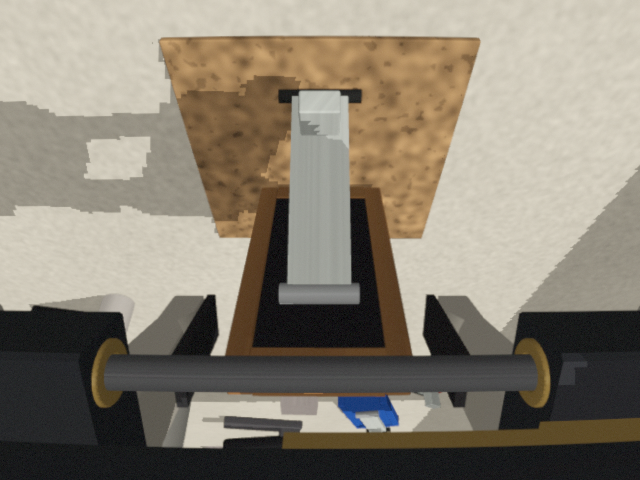

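It stands on rod and leg, with the fingers clear on both sides. Retreating straight back along the tool.

```bash
python3 -m inch '0 0 0 -.03 0 0 0;0 0 0 -.08 0 0 0;0 0 0 -.15 0 0 0;0 0 0 -.25 0 0 0;0 0 0 -.38 0 0 0;0 0 0 -.5 0 0 0;0 0 0 -.6 0 0 0;0 0 0 -.6 0 0 0;0 0 0 -.6 0 0 0'
python3 - <<'E'
from h import *
snap('scene','s10');crop('s10',200,340,150,280,5,'c13')
f=snap('top','t10');crop('t10',370,470,220,320,6,'c14');f=snap('wrist','w10');W=cloud(f);hsv=cv2.cvtColor(f['img'],cv2.COLOR_RGB2HSV)
print(tcp())
a=load('t10')['img'].astype(int);b=load('top0')['img'].astype(int)
E
```

```text
t: 14.0
eef_pos: [0.5356, -0.2412, 0.2342]
ee_rot: [-3.132, 0.604, -1.531]
force: [-0.8, 1.2, -0.6]
width: 0.0876
[[ 0.0316 -0.9994 -0.016   0.5351]
 [-0.8214 -0.0351  0.5693 -0.2398]
 [-0.5695 -0.0049 -0.822   0.2324]
 [ 0.      0.      0.      1.    ]]
```

View pics/c13.png

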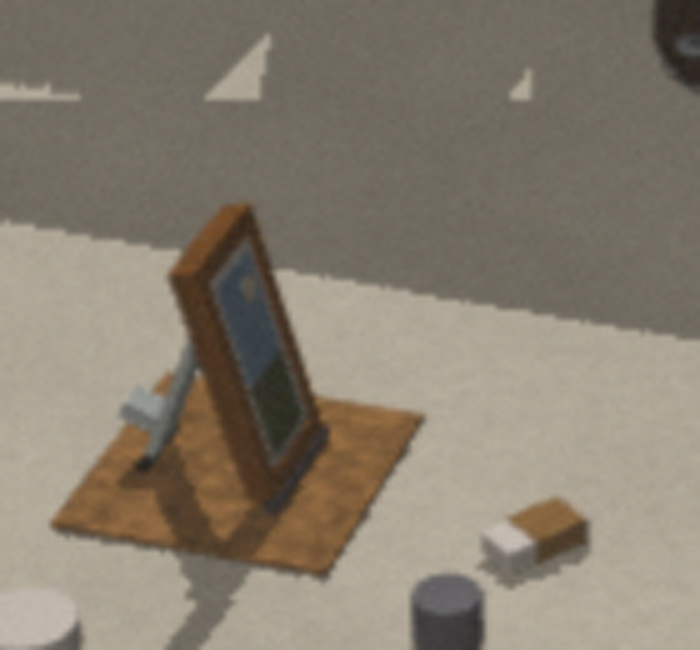

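View pics/t10.png

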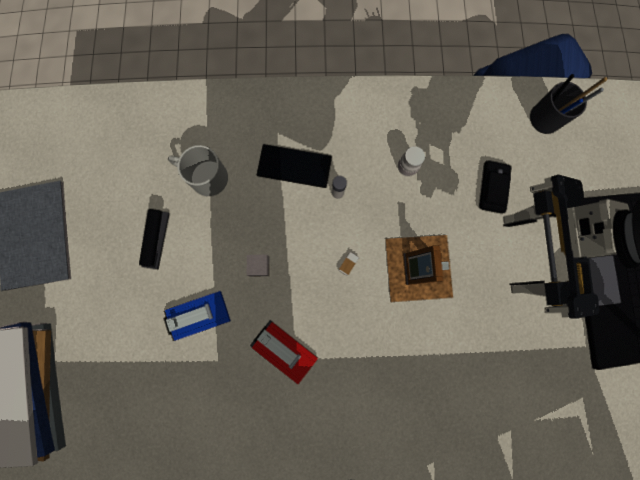

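View pics/w10.png

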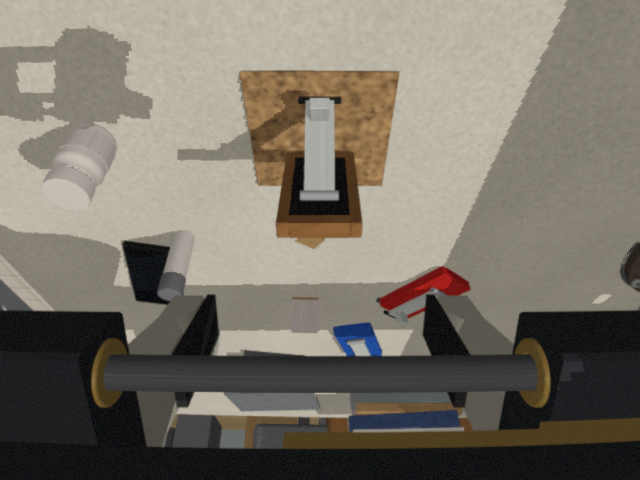

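The frame stands on the pad facing the robot's left, the arm is clear, and the bystanders are at their old pixels. One numeric check.

```bash
python3 - <<'E'
from h import *
f=load('w10');W=cloud(f);hsv=cv2.cvtColor(f['img'],cv2.COLOR_RGB2HSV)
wood=np.zeros((480,640),bool);wood[155:228,278:362]=1
wood&=(hsv[...,1]>110)&(hsv[...,2]>30)&(hsv[...,0]<20)
P=W[wood];P=P[np.isfinite(P).all(1)&(P[:,2]>.02)];best=None;rng=np.random.default_rng(0)
for _ in range(500):
    a=P[rng.choice(len(P),3,False)];n=np.cross(a[1]-a[0],a[2]-a[0]);
    if np.linalg.norm(n)<1e-9: continue
    n/=np.linalg.norm(n);k=abs((P-a[0])@n)<.002
    if best is None or k.sum()>best.sum():best=k
Q=P[best];n=np.linalg.svd(Q-Q.mean(0))[2][2];n*=-np.sign(n[1])
print(len(P),len(Q),'back normal',n,'lean',np.arcsin(-n[2]),'yaw vs pad',np.arctan2(n[0],-n[1])*1, 'pad -.039->',)
F=W[98:103,305:340].reshape(-1,3);print('foot',np.nanmedian(F,0),'tab',W[108,320])
# model vs image
T=stand(16,0);print(project(f,np.array([fp(T,-.012,-.032,.122),fp(T,-.012,.032,.122),fp(T,-.015-.086*np.sin(.7),0,.089-.086*np.cos(.7))])))
a=load('t10');b=load('top0');d=np.abs(a['img'].astype(int)-b['img']).sum(2)
Wb=cloud(b);Wa=cloud(a)
for nm,(u,v) in dict(mug=(199,166),phone=(294,166),mouse=(495,186),eraser=(348,262),glue=(339,186),pills=(413,160),stapler=(153,240)).items():
    print(nm,np.nanmax(np.abs(Wa[v-3:v+4,u-3:u+4]-Wb[v-3:v+4,u-3:u+4])).round(3))
E
```

```text
2292 2145 back normal [ 0.0398 -0.9699 -0.2403] lean 0.2427239871774245 yaw vs pad 0.041030828701498136 pad -.039->
foot [ 0.5356 -0.2057  0.0258] tab [ 0.537  -0.203   0.0327]
[[277.0437 220.339 ]
 [364.7667 220.5354]
 [321.5164  97.1374]]
mug 0.004
phone 0.004
mouse 0.005
eraser 0.005
glue 0.006
pills 0.005
stapler 0.005
```

```bash
python3 - <<'E'
from h import *
crop('w10',270,370,70,240,4,'c15')
f=load('w10');W=cloud(f);print(W[98:103,301:304].reshape(-1,3)[::3],W[98:103,336:339].reshape(-1,3)[::3]);print(W[120,260])
E
```

```text
[[ 0.5529 -0.195   0.0081]
 [ 0.5528 -0.1952  0.0098]
 [ 0.5528 -0.1938  0.0092]
 [ 0.5528 -0.1927  0.009 ]
 [ 0.5528 -0.1917  0.0089]] [[ 0.5235 -0.1963  0.0082]
 [ 0.5235 -0.1959  0.0091]
 [ 0.5234 -0.1946  0.0086]
 [ 0.5234 -0.1942  0.0095]
 [ 0.5234 -0.1941  0.0108]]
[ 0.5898 -0.168   0.0035]
```

View pics/c15.png

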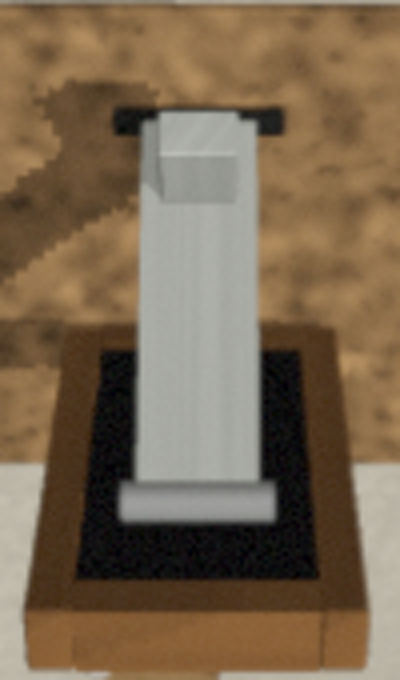

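The foot bar is on the pad (top about 9 mm, centre near (0.538, -0.195)). That puts the base within about 10 mm of the pad's centre. Handing in.

```bash
python3 -c "
from station import arm
print(arm.get_state()['t']);print(arm.job_done())"
```

```text
14.15
the job is handed in; nothing more can be done
None
```

I swung the kickstand leg out, then stood the frame on its bottom edge and leg near the middle of the cork pad with the picture facing the chair. I handed the job in at 14.15 s; no verdict is reported.

I pinched the leg's tab and turned it through about 0.675 rad, judged by the tool's rotation. I then gripped the frame by its side edges at the top, lifted it clear of the memo block, carried it over and set it down. The retreat was clear of everything.

**Last checks, from the cameras:**
- **Lean:** the frame leans back about 0.24 rad, inside the 0.08 to 0.40 limit. I had expected about 0.27, so this may be camera noise.
- **Squareness:** it is square to the pad within about 0.01 rad.
- **Leg foot:** it rests on the pad, with its top about 9 mm above the desk.
- **Position:** the frame's base is about 10 mm from the pad's centre, judged from the foot's position. The limit is 35 mm.
- **Other objects:** none of the seven moved by more than the depth noise (6 mm or less), and the red and blue look-alikes are where they were.

I had no direct reading of the leg angle after release. The pictures show it still out and carrying the frame.

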